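Weigh the red tin on the sprung hook at the coffee table

ROBOT

A 6-joint arm with a two-finger parallel gripper is mounted at the origin on the work surface. World frame = base frame: x ahead of the robot, y to its left, z up, the work surface at z = 0. Lengths are in m, angles in rad, forces in N, time in s.
With the tool pointing down it reaches from about 0.35 to 0.85 m from the base axis. Payload 8.1 kg.
Tool frame: the origin (TCP) lies on the centre line of the jaws, within the pads' length; the fingertips stand 17 mm ahead of it and the grasp point (between the pads) lies 2 mm behind it (tcp_to_tips is the distance from the TCP to the fingertips, in m); z points along the fingers, y is the line along which they close (so a half turn about z gives the same grasp; the last joint's range is limited). The gripper opens to 85 mm and grips with 20 to 120 N. Pads are 22 mm wide; open, the fingers measure 114 mm over their backs; the gripper's body (76 mm by 85 mm) begins 54 mm behind the grasp point. The pads swing forward as they close: fully open they stand 13 mm farther back than shut.
Start: joints at [-1.35, 0.13, 1.488, -0, 1.523, -0.085], TCP at [0.181, -0.572, 0.209] pointing down, gripper open.
Joint ranges: [-2.96, 2.96], [-0.89, 2.26], [0.02, 2.5], [-1.34, 4.48], [0, 2.73], [-2.66, 2.66]. Speed limits (rad/s): [2.39, 2.39, 2.79, 3.14, 3.14, 3.14].

INTERFACE

Orientations are given as a rotation vector (axis times angle).
In Python, from cell import sense, read_camera, camera_info, job_done, boxes_of, masks_of, place_of, tcp_to_tips gives the robot as it stands.
- The arm moves only by the tool carry_out, never from a script. Its argument "deltas" is a list of rows, each an object with "fingers": the opening, from 0 (shut) to 1 (fully open); "translation": the shift along the world's x, y, z in mm, a list of three; "twist": the turn about the world's z in degrees. A call has 1 to 10 rows; each row is the pose to reach, as a shift and turn from the pose commanded when the call began; what a row does not reach only later rows make up. A row lasts 1/10 s, in which the tool goes at most 50 mm and 8.59 degrees, less where a joint would pass 70% of its speed; a pose out of reach is approached as far as the arm can. A call with a gripper value outside its range is refused whole. The fingers move at their own pace and stop on an object; the grip force is fixed at half the most. Time passes only in rows, so rows that repeat a pose let the fingers close. It gives the time, the measured TCP pose, the force, the opening and the grip force at its end, in the units of the state.
- sense(): the state, without advancing time (a new reading comes with each control period).
- read_camera(name): name is "side" or "top" or "wrist"; returns the picture (400x640x3 uint8, red, green, blue); there is no depth.
- camera_info(name): a dict with "camera_matrix" (3x3 intrinsics, pixels), "position" and "orientation" of the camera in the world; the wrist camera has in their place "tool_from_camera" (4x4, takes a point from camera to tool coordinates, whose origin is the TCP and whose axes are the flange's). Camera axes: x right, y down, z forward; pixel columns grow to the right and rows downward; lengths in m; the calibration is good to about 2 mm. A picture is of the moment at which its call begins: read the wrist's pose just before it. camera_info takes no time and is no camera call.
- job_done(): hands the job in; it is judged then, once.
Trained networks look in the newest picture that a camera, given by its name, has taken for a name from the list of things; names that differ only in an ending like _2 or _b are one class to them, and where a whole thing is asked for, a point or a joint stands for the part that bears it (a point fixed in the world has none). Each returns a list of dicts, best first, with "conf" (0 to 1); they miss things now and then, are a little off and sometimes report something else, mostly with a low value. They report only what shows in the picture. A call takes as long as a camera call.
- boxes_of(target, camera): "xyz" ([x, y, z] in m, in world coordinates, good to about 4 mm: the middle of the surface that is visible of it).
- masks_of(target, camera): "pixels" (400x640 bool, what is visible of it).
- place_of(target, camera): "xyz" ([x, y, z] in m, in world coordinates, good to about 4 mm: a listed point, or the origin of a listed thing).
The state is a dict: "clock": time; "qpos": joint angles; "qd": joint speeds; "effort": joint torques, N m; "tool_pos": TCP position; "tcp_rot": TCP orientation; "contact_force": force on the tool from outside, world axes, zero at the start; "torque": the same for the moment, N m; "gripper_width": finger opening in m; "grasp_force": force on a finger pad.
Only numpy, scipy, OpenCV 4.12 (cv2) and the standard library are available. Lean on these libraries where they do the work, as an engineer would, in place of code of your own. Each camera call takes 0.05 s, during which the arm holds its last target. There are 200 camera calls.

TASK

Check how full the red-lidded tin is: pick it up by its handle, hang the handle over the sprung weighing hook and lower it until the spring carries it, without dropping it or forcing the hook down to its bottom stop. Let go and wait until the tin hangs still in the dip of the hook. Leave the green-lidded tin where it stands.

Things in the scene. Friction and masses are not known exactly. Their poses are not given: they have to be found in the camera images.
- red_grip (a point): Loose steel tin, red lid and handle: 79 mm across, 78 mm high to the lid, 0.29-0.39 kg. Stiff handle on the lid: two flat uprights, 49 mm over their outer faces (grip these), 39 mm apart, 12 mm wide, joined by an 8 mm bar. Point: middle of the opening, 108 mm above the underside, 30 above the lid; bar's underside 26, handle's top 34 above it. z up, y along the bar, x through the opening.
- green_grip (a point): A second tin of the same make and size, with a green lid and green handle; it is to stay where it stands. The point and its axes are as for the red tin.
- seat (a point): Bottom of the dip of the sprung hook, where a bar's underside rests; 235 mm up unloaded, sinks with the hook. Level 10 mm steel rod on a grey stand (column 140 mm off, 321 high; base 250x130x18 under the hook). x: along the rod to the column, z up. Free end 33 mm towards -x (roughly at the robot), yellow, turned up to 20 mm above the point; rod's lowest part 11 mm below it.
- hook (a joint): How far the hook has dipped, in m: 0 unloaded (top), growing downwards, bottom stop at 0.070. Spring of 100 N/m with 0.3 N preload, lightly damped: the red tin's weight alone makes it dip 0.025 to 0.036, and it bobs for about a second.

How it is judged:
At the end, for the whole second after the job is handed in: The red tin hangs still (hook under 20 mm/s, tin under 40 mm/s) and upright (within 15 degrees) by its handle in the dip of the hook (within 20 mm seen from above), holding the hook 15 to 50 mm down; the green tin is within 20 mm of its start (horizontal distance between red_grip and seat below 0.02 m and distance between red_grip and seat below 0.045 m and angle between red_grip's own z axis and vertical below 0.26 rad and value of joint hook between 0.015 and 0.05 m and velocity of joint hook between -0.02 and 0.02 m/s and linear speed of red below 0.04 m/s and distance of green_grip from where it was at the start of the episode below 0.02 m); the robot touches nothing.
It fails at once if the hook is dropped on or forced down to its bottom stop (dip over 64 mm) (value of joint hook above 0.064 m).
It fails at once if the green tin is moved by more than 30 mm (distance of green_grip from where it was at the start of the episode above 0.03 m).
It also fails if it takes over 48 s, if anything falls off the work surface, if the arm or the gripper's body presses on something with over 40 N, if the wrist force passes 120 N, or if a joint passes its speed limit or range.

## Working session

There is one attempt and no reset: what is moved stays moved. The work goes in short steps, Python scripts to look and compute and a tool call to move; the robot and the scene stay as the last step left them, time stands still between calls to the robot, and variables do not carry over. Pictures are saved under pics/ and viewed, at most 10 in all, crops included, and the job is handed in when it is done.

Besides the shell and the picture viewer there is one more tool, called after ">>>" as name(argument=value, ...), one argument or row to a line, values as JSON. carry_out: Moves the arm, as the interface text tells. Its arguments: {"type":"object","properties":{"deltas":{"type":"array","items":{"type":"object","properties":{"fingers":{"type":"number"},"translation":{"type":"array","items":{"type":"number"}},"twist":{"type":"number"}}}}},"required":["deltas"]}

```bash
mkdir -p pics; python3 - <<'E'
from cell import *
import cv2,numpy as np
ims=[]
for c in("top","side"):
    im=read_camera(c);ims.append(im)
    for t in("red_grip","green_grip","seat"):
        print(c,t,[(np.round(d["xyz"],3),round(d["conf"],2)) for d in place_of(t,c)][:3])
    print(camera_info(c)["position"])
cv2.imwrite("pics/a.png",cv2.resize(np.vstack(ims)[:,:,::-1],(480,600)))
s=sense();print(s["clock"],s["tool_pos"],s["tcp_rot"],s["gripper_width"])
E
```

```text
top red_grip [(array([ 0.488, -0.316,  0.105]), 0.97)]
top green_grip [(array([ 0.468, -0.098,  0.107]), 0.56)]
top seat [(array([0.543, 0.269, 0.237]), 0.73)]
[ 0.49786879 -0.00389157  0.9830577 ]
side red_grip [(array([ 0.486, -0.32 ,  0.104]), 0.75)]
side green_grip [(array([ 0.469, -0.099,  0.108]), 0.94)]
side seat [(array([0.542, 0.266, 0.234]), 0.73)]
[ 0.3689276  -0.52518322  0.90706437]
0.4 [ 0.18065339 -0.57210477  0.2084596 ] [-3.10472700e+00 -4.78515946e-01  2.95914530e-05] 0.08534615598102933
```

View pics/a.png

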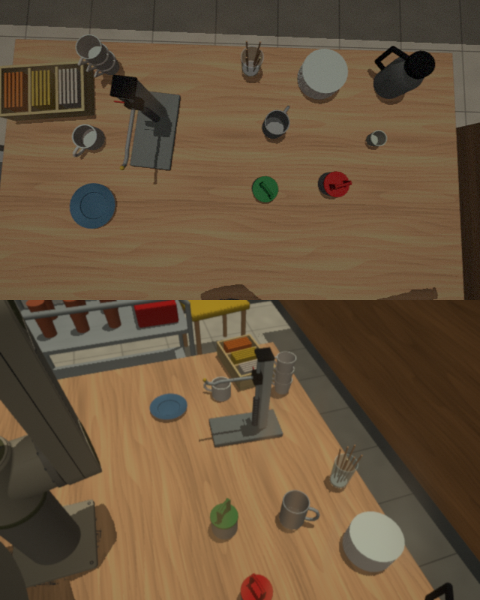

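The overview shows the red tin at about (337,184), the green one at (265,189), and the hook rod running from (124,167) to the column at (125,88). Next I zoom in to get the yaws.

```bash
python3 - <<'E'
from cell import *
import cv2,numpy as np
im=read_camera("top")
k=im.shape[1]/480; ky=400/300
a=im[215:275,410:490]; b=im[90:240,130:250]
print(camera_info("top"))
cv2.imwrite("pics/b.png",np.hstack([cv2.resize(a,(440,330),interpolation=2),cv2.resize(b,(264,330),interpolation=2)])[:,:,::-1])
E
```

```text
{'camera_matrix': array([[398.18234278,   0.        , 319.03764189],
       [  0.        , 398.18234278, 197.45751181],
       [  0.        ,   0.        ,   1.        ]]), 'position': array([ 0.49786879, -0.00389157,  0.9830577 ]), 'orientation': array([-2.20740117,  2.14991596, -0.12696323])}
```

View pics/b.png

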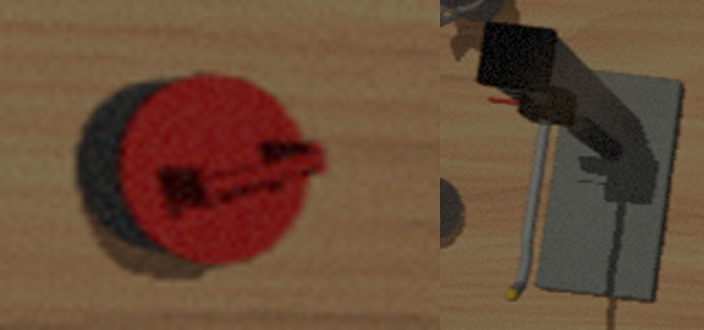

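The bar of the red handle runs roughly from (205,190) to (322,157) in the crop. The rod runs (527,270) to (543,125), and the base edge (653,300) to (680,80). I'll compute yaws while moving closer for a wrist look.

>>> carry_out(
  deltas=[
    {"translation": [40,40,30],"fingers": 1},
    {"translation": [80,75,60],"fingers": 1},
    {"translation": [120,110,100],"fingers": 1},
    {"translation": [160,145,120],"fingers": 1},
    {"translation": [200,180,130],"fingers": 1},
    {"translation": [230,215,130],"fingers": 1},
    {"translation": [260,250,130],"fingers": 1},
    {"translation": [260,250,130],"fingers": 1},
    {"translation": [260,250,130],"fingers": 1},
  ],
)

```text
invalid input
```

```bash
cat > h.py <<'E'
from cell import *
import cv2,numpy as np
from scipy.spatial.transform import Rotation as R
def pose(s):
    T=np.eye(4);T[:3,:3]=R.from_rotvec(s["tcp_rot"]).as_matrix();T[:3,3]=s["tool_pos"];return T
def camT(c,s=None):
    i=camera_info(c)
    if c=="wrist": return i["camera_matrix"],pose(s)@i["tool_from_camera"]
    T=np.eye(4);T[:3,:3]=R.from_rotvec(i["orientation"]).as_matrix();T[:3,3]=i["position"];return i["camera_matrix"],T
def atz(uv,z,K,T):
    d=T[:3,:3]@np.linalg.solve(K,[uv[0],uv[1],1]);o=T[:3,3];return o+d*(z-o[2])/d[2]
def yaw(a,b): d=b-a; return np.degrees(np.arctan2(d[1],d[0]))
E
python3 - <<'E'
from h import *
K,T=camT("top")
A=lambda x,y,z:atz((410+x/5.5,215+y/5.5),z,K,T)
B=lambda x,y,z:atz((130+(x-440)/2.2,90+y/2.2),z,K,T)
print("bar yaw",yaw(A(322,157,.138),A(205,190,.138)),A(322,157,.138),A(205,190,.138))
print("rod yaw",yaw(B(527,270,.23),B(543,125,.23)),"base",yaw(B(653,300,.018),B(680,80,.018)),B(513,293,.25))
s=sense();im=read_camera("wrist")
print(s["clock"],s["tool_pos"],"tool y yaw",pose(s)[:3,1])
print(camera_info("wrist"))
for t in("red_grip","green_grip"):print(t,[(np.round(d["xyz"],3),d["conf"]) for d in place_of(t,"wrist")][:2])
cv2.imwrite("pics/c.png",im[:,:,::-1])
E
```

```text
bar yaw 106.83732090160693 [ 0.49232964 -0.33754649  0.138     ] [ 0.47855238 -0.29202122  0.138     ]
rod yaw -2.6997275515905357 base -4.238049199521991 [0.51589625 0.26743628 0.25      ]
0.45 [ 0.18063214 -0.57212027  0.20850992] tool y yaw [ 3.01031673e-01 -9.53614129e-01 -1.60541333e-04]
{'camera_matrix': array([[338.01752771,   0.        , 317.94442056],
       [  0.        , 338.01752771, 198.68356888],
       [  0.        ,   0.        ,   1.        ]]), 'tool_from_camera': array([[-6.69784536e-04, -9.57162139e-01, -2.89551708e-01,
         7.39521793e-02],
       [ 9.99999776e-01, -6.38975986e-04, -2.00933938e-04,
         2.73233680e-04],
       [ 7.30976936e-06, -2.89551778e-01,  9.57162352e-01,
        -1.63665599e-01],
       [ 0.00000000e+00,  0.00000000e+00,  0.00000000e+00,
         1.00000000e+00]])}
red_grip []
green_grip []
```

View pics/c.png

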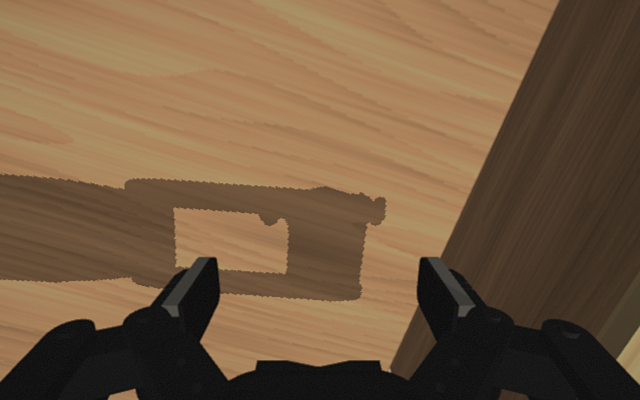

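The first move was refused, probably because the twist was missing. The wrist view shows only the fingers at (190,290) and (440,290) over empty table. The jaw line (yaw -72.5°) already matches the bar (yaw 107°).

>>> carry_out(
  deltas=[
    {"translation": [40,40,30],"twist": 0,"fingers": 1},
    {"translation": [75,75,60],"twist": 0,"fingers": 1},
    {"translation": [110,105,80],"twist": 0,"fingers": 1},
    {"translation": [140,130,100],"twist": 0,"fingers": 1},
    {"translation": [170,160,110],"twist": 0,"fingers": 1},
    {"translation": [200,190,110],"twist": 0,"fingers": 1},
    {"translation": [230,220,110],"twist": 0,"fingers": 1},
    {"translation": [260,250,110],"twist": 0,"fingers": 1},
    {"translation": [260,250,110],"twist": 0,"fingers": 1},
    {"translation": [260,250,110],"twist": 0,"fingers": 1},
  ],
)

```text
clock: 1.6
tool_pos: [0.4411, -0.3215, 0.3186]
tcp_rot: [3.104, 0.482, -0.0]
contact_force: [-0.6, -0.6, -0.1]
gripper_width: 0.0855
grasp_force: 0.0
```

```bash
python3 - <<'E'
from h import *
s=sense();im=read_camera("wrist")
print(s["clock"],s["tool_pos"],pose(s)[:3,1])
for t in("red_grip","green_grip"):print(t,[(np.round(d["xyz"],3),d["conf"]) for d in place_of(t,"wrist")][:2])
cv2.imwrite("pics/d.png",im[:,:,::-1])
E
```

```text
1.6 [ 0.44113585 -0.32150091  0.31861158] [ 3.03380921e-01 -9.52869337e-01  2.09219372e-04]
red_grip [(array([ 0.488, -0.314,  0.11 ]), 0.68)]
green_grip [(array([ 0.468, -0.101,  0.112]), 0.94)]
```

View pics/d.png

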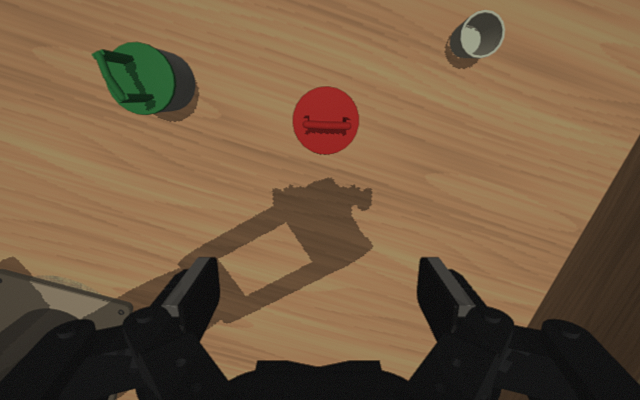

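The wrist view shows the red bar level in the picture, (303,124) to (351,123), between the finger lines, so the yaw is right. The green tin at (140,78) is well clear. I check the bar centre by unprojection.

```bash
python3 - <<'E'
from h import *
K,T=camT("wrist",sense())
p,q=[atz(u,.140,K,T) for u in((302,124),(351,123.5))];print(p,q,(p+q)/2,np.linalg.norm(p-q),yaw(p,q))
E
```

```text
[ 0.48077256 -0.29398912  0.14      ] [ 0.49576141 -0.34019134  0.14      ] [ 0.48826698 -0.31709023  0.14      ] 0.04857273777869298 -72.02598397880635
```

Width 48.6 mm is consistent with the given 49 mm. The bar's centre is (0.488,-0.317), so the shift is +47, +4.5, -211 mm.

>>> carry_out(
  deltas=[
    {"translation": [25,3,-30],"twist": 0,"fingers": 1},
    {"translation": [47,4.5,-60],"twist": 0,"fingers": 1},
    {"translation": [47,4.5,-95],"twist": 0,"fingers": 1},
    {"translation": [47,4.5,-130],"twist": 0,"fingers": 1},
    {"translation": [47,4.5,-160],"twist": 0,"fingers": 1},
    {"translation": [47,4.5,-185],"twist": 0,"fingers": 1},
    {"translation": [47,4.5,-203],"twist": 0,"fingers": 1},
    {"translation": [47,4.5,-211],"twist": 0,"fingers": 1},
    {"translation": [47,4.5,-211],"twist": 0,"fingers": 1},
  ],
)

```text
clock: 2.65
tool_pos: [0.4862, -0.318, 0.1063]
tcp_rot: [-3.104, -0.476, 0.003]
contact_force: [-0.1, -1.3, 0.5]
gripper_width: 0.0853
grasp_force: 0.0
```

>>> carry_out(
  deltas=[
    {"translation": [0,0,0],"twist": 0,"fingers": 0.3},
    {"translation": [0,0,0],"twist": 0,"fingers": 0.3},
    {"translation": [0,0,0],"twist": 0,"fingers": 0.3},
    {"translation": [0,0,0],"twist": 0,"fingers": 0.3},
    {"translation": [0,0,0],"twist": 0,"fingers": 0.3},
    {"translation": [0,0,0],"twist": 0,"fingers": 0.3},
    {"translation": [0,0,0],"twist": 0,"fingers": 0.3},
    {"translation": [0,0,0],"twist": 0,"fingers": 0.3},
  ],
)

```text
clock: 3.45
tool_pos: [0.4906, -0.3204, 0.1152]
tcp_rot: [3.097, 0.478, 0.01]
contact_force: [-8.8, 3.2, 33.2]
gripper_width: 0.0259
grasp_force: 16.6
```

The opening of 26 mm and 33 N upward mean the grasp missed the uprights. I open again and look.

>>> carry_out(
  deltas=[
    {"translation": [0,0,0],"twist": 0,"fingers": 1},
    {"translation": [0,0,0],"twist": 0,"fingers": 1},
    {"translation": [0,0,0],"twist": 0,"fingers": 1},
    {"translation": [0,0,0],"twist": 0,"fingers": 1},
    {"translation": [0,0,0],"twist": 0,"fingers": 1},
    {"translation": [0,0,0],"twist": 0,"fingers": 1},
  ],
)

```text
clock: 4.05
tool_pos: [0.4874, -0.3174, 0.1072]
tcp_rot: [-3.104, -0.479, 0.001]
contact_force: [-0.3, 0.1, -0.9]
gripper_width: 0.0852
grasp_force: 0.0
```

```bash
python3 - <<'E'
from h import *
s=sense();im=read_camera("wrist");im2=read_camera("side")
print(s["clock"],s["tool_pos"],s["contact_force"],s["gripper_width"])
for t in("red_grip",):
  for c in("wrist","side"):print(t,[(np.round(d["xyz"],3),d["conf"]) for d in place_of(t,c)][:2])
cv2.imwrite("pics/e.png",np.vstack([cv2.resize(im,(480,300)),cv2.resize(im2[200:,160:480],(480,300))])[:,:,::-1])
E
```

```text
4.05 [ 0.48743105 -0.31738211  0.10723787] [-0.33015623  0.05809287 -0.87404023] 0.08522928212627642
red_grip [(array([ 0.489, -0.316,  0.113]), 0.7)]
red_grip [(array([ 0.487, -0.323,  0.104]), 0.87)]
```

View pics/e.png

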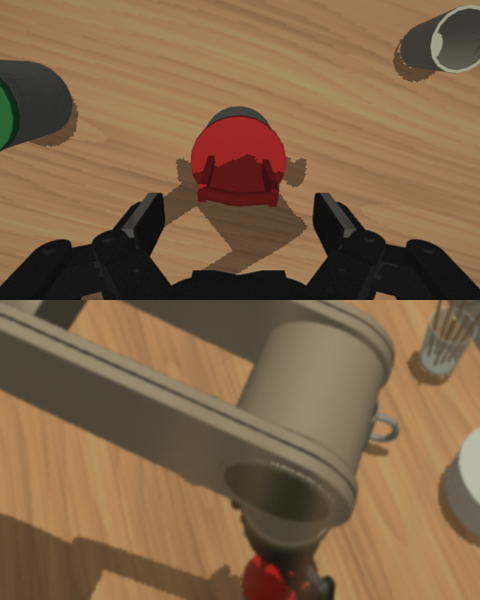

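```bash
python3 - <<'E'
from h import *
s=sense();K,T=camT("wrist",s);P=pose(s)
for u in((317,258),(317,270)):
  for z in(.134,.142):
    p=atz(u,z,K,T);print(u,z,p,(np.linalg.inv(P)@np.r_[p,1])[:3])
Ti=np.linalg.inv(camera_info("wrist")["tool_from_camera"])
for x in(-11,0,11):
  for z in(17,4,-10):
    c=(Ti@[x/1e3,-.0427,z/1e3,1])[:3];q=K@c;print(x,z,q[:2]/q[2])
print(tcp_to_tips, s["qpos"])
E
```

```text
(317, 258) 0.134 [ 0.49205009 -0.31584515  0.134     ] [ 0.00484521 -0.00019531 -0.02676183]
(317, 258) 0.142 [ 0.49591416 -0.31465841  0.142     ] [ 0.00888429 -0.00016788 -0.03476336]
(317, 270) 0.134 [ 0.4863396  -0.31763903  0.134     ] [-0.00114039 -0.00020417 -0.02675958]
(317, 270) 0.142 [ 0.49053744 -0.31634744  0.142     ] [ 0.00324852 -0.00017622 -0.03476124]
-11 17 [244.50732097 248.35774995]
-11 4 [239.57016631 258.57144888]
-11 -10 [233.4529066 271.2264806]
0 17 [243.29098395 230.85979597]
0 4 [238.18417953 240.05539494]
0 -10 [231.84107201 251.47715073]
11 17 [242.03411495 212.77875796]
11 4 [236.74879196 220.87937247]
11 -10 [230.16712996 230.96683671]
0.017 [-6.65396515e-01  1.51504425e-01  1.65328037e+00  1.62362879e-06
  1.33747481e+00  5.99543002e-01]
```

The picture shows the handle centred between the fingers, bar at (238,195). But the fingertips (full-frame columns 217 and 418, row 258) work out to about 30 mm *behind* the reported TCP, not 17 mm ahead. That agrees with the fingers having pressed on top of the handle (z≈0.142) at TCP 0.115. So I trust the observed tip position and go about 42 mm lower, checking the force on the way.

>>> carry_out(
  deltas=[
    {"translation": [1,0,-10],"twist": 0,"fingers": 1},
    {"translation": [1,0,-20],"twist": 0,"fingers": 1},
    {"translation": [1,0,-28],"twist": 0,"fingers": 1},
    {"translation": [1,0,-30],"twist": 0,"fingers": 1},
    {"translation": [1,0,-30],"twist": 0,"fingers": 1},
  ],
)

```text
clock: 4.75
tool_pos: [0.4881, -0.3172, 0.0765]
tcp_rot: [-3.104, -0.478, 0.002]
contact_force: [-0.4, -0.4, 0.3]
gripper_width: 0.0851
grasp_force: 0.0
```

```bash
python3 - <<'E'
from h import *
s=sense();im=read_camera("wrist")
print(s["clock"],s["tool_pos"],s["contact_force"],s["gripper_width"])
cv2.imwrite("pics/f.png",im[:,:,::-1])
E
```

```text
4.75 [ 0.48808985 -0.3172434   0.0765432 ] [-0.40700708 -0.43840225  0.33091674] 0.08512112871968887
```

View pics/f.png

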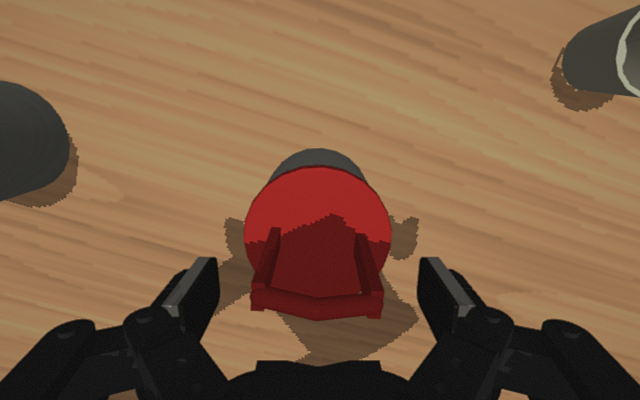

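No contact. The bar at (252–383, 300) is nearer the camera (2.67 px/mm) than the tips (2.36 px/mm), so the tips are about 17-20 mm below the bar and still well above the lid. I go down 13 mm more and close.

>>> carry_out(
  deltas=[
    {"translation": [0,0,-8],"twist": 0,"fingers": 1},
    {"translation": [0,0,-13],"twist": 0,"fingers": 1},
    {"translation": [0,0,-13],"twist": 0,"fingers": 0.45},
    {"translation": [0,0,-13],"twist": 0,"fingers": 0.45},
    {"translation": [0,0,-13],"twist": 0,"fingers": 0.45},
    {"translation": [0,0,-13],"twist": 0,"fingers": 0.45},
    {"translation": [0,0,-13],"twist": 0,"fingers": 0.45},
    {"translation": [0,0,-13],"twist": 0,"fingers": 0.45},
  ],
)

```text
clock: 5.6
tool_pos: [0.4889, -0.3177, 0.065]
tcp_rot: [3.105, 0.479, 0.001]
contact_force: [-0.7, 1.6, 1.9]
gripper_width: 0.0482
grasp_force: 62.4
```

Firm grip: 48 mm wide, 62 N. The handle point is about 43 mm above the reported TCP. I lift clear of the green tin and carry the red one to a point in front of the hook, turning -21° on the way.

>>> carry_out(
  deltas=[
    {"translation": [0,0,15],"twist": 0,"fingers": 0.4},
    {"translation": [0,0,40],"twist": 0,"fingers": 0.4},
    {"translation": [0,0,75],"twist": 0,"fingers": 0.4},
    {"translation": [0,0,110],"twist": 0,"fingers": 0.4},
    {"translation": [0,0,145],"twist": 0,"fingers": 0.4},
    {"translation": [0,0,175],"twist": 0,"fingers": 0.4},
    {"translation": [0,0,195],"twist": 0,"fingers": 0.4},
    {"translation": [0,5,200],"twist": 0,"fingers": 0.4},
    {"translation": [0,20,200],"twist": 0,"fingers": 0.4},
    {"translation": [0,45,200],"twist": -2,"fingers": 0.4},
  ],
)

```text
clock: 6.6
tool_pos: [0.4877, -0.2718, 0.2627]
tcp_rot: [-3.111, -0.421, 0.003]
contact_force: [0.8, 0.5, -4.5]
gripper_width: 0.0481
grasp_force: 62.9
```

>>> carry_out(
  deltas=[
    {"translation": [-3,35,0],"twist": -2,"fingers": 0.4},
    {"translation": [-6,70,0],"twist": -4,"fingers": 0.4},
    {"translation": [-10,105,0],"twist": -6,"fingers": 0.4},
    {"translation": [-14,140,0],"twist": -8,"fingers": 0.4},
    {"translation": [-18,175,0],"twist": -10,"fingers": 0.4},
    {"translation": [-22,210,0],"twist": -12,"fingers": 0.4},
    {"translation": [-26,245,0],"twist": -14,"fingers": 0.4},
    {"translation": [-30,280,0],"twist": -16,"fingers": 0.4},
    {"translation": [-34,315,0],"twist": -18,"fingers": 0.4},
    {"translation": [-38,345,0],"twist": -19,"fingers": 0.4},
  ],
)

```text
clock: 7.6
tool_pos: [0.4485, 0.0748, 0.2623]
tcp_rot: [-3.14, 0.096, 0.006]
contact_force: [0.9, -0.3, -4.3]
gripper_width: 0.0481
grasp_force: 63.0
```

>>> carry_out(
  deltas=[
    {"translation": [-3,35,-5],"twist": 0,"fingers": 0.4},
    {"translation": [-6,70,-15],"twist": 0,"fingers": 0.4},
    {"translation": [-9,105,-30],"twist": 0,"fingers": 0.4},
    {"translation": [-10,140,-45],"twist": 0,"fingers": 0.4},
    {"translation": [-10,170,-55],"twist": 0,"fingers": 0.4},
    {"translation": [-10,192,-63],"twist": 0,"fingers": 0.4},
    {"translation": [-10,200,-67],"twist": 0,"fingers": 0.4},
    {"translation": [-10,200,-67],"twist": 0,"fingers": 0.4},
    {"translation": [-10,200,-67],"twist": 0,"fingers": 0.4},
  ],
)

```text
clock: 8.5
tool_pos: [0.44, 0.2717, 0.197]
tcp_rot: [3.139, -0.095, -0.002]
contact_force: [0.2, -0.6, -2.5]
gripper_width: 0.0483
grasp_force: 63.2
```

```bash
python3 - <<'E'
from h import *
s=sense();im=read_camera("wrist")
print(s["clock"],s["tool_pos"],s["contact_force"],s["gripper_width"],s["grasp_force"],pose(s)[:3,1])
for t in("red_grip","seat"):print("wrist",t,[(np.round(d["xyz"],3),d["conf"]) for d in place_of(t,"wrist")][:2])
im2=read_camera("side")
for t in("red_grip","seat"):print("side",t,[(np.round(d["xyz"],3),d["conf"]) for d in place_of(t,"side")][:2])
read_camera("top")
for t in("red_grip","seat"):print("top",t,[(np.round(d["xyz"],3),d["conf"]) for d in place_of(t,"top")][:2])
cv2.imwrite("pics/g.png",np.vstack([cv2.resize(im,(480,300)),cv2.resize(im2[:200,160:480],(480,300))])[:,:,::-1])
E
```

```text
8.5 [0.43997726 0.27166029 0.19696189] [ 0.18718317 -0.64702835 -2.48021615] 0.04833481308198598 63.229981530457735 [-0.0604218  -0.99817229  0.00113096]
wrist red_grip [(array([0.444, 0.269, 0.242]), 0.57)]
wrist seat []
side red_grip [(array([0.44 , 0.27 , 0.238]), 0.74)]
side seat [(array([0.543, 0.267, 0.232]), 0.77)]
top red_grip [(array([0.445, 0.274, 0.241]), 0.86)]
top seat [(array([0.544, 0.268, 0.239]), 0.8)]
```

View pics/g.png

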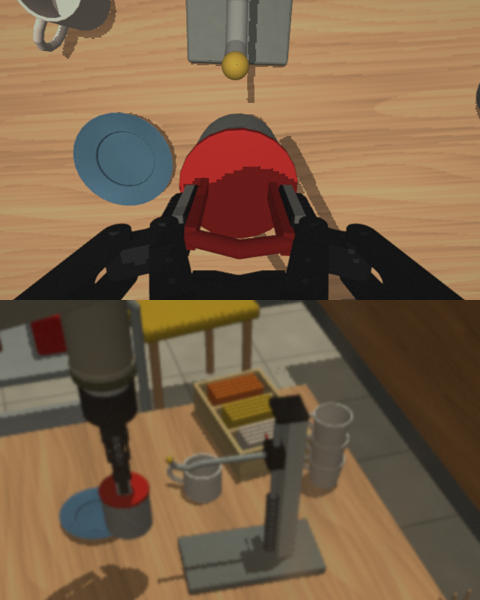

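The wrist view shows the yellow tip at (235,65), in line with the handle opening (centre about 240). The side view shows the tin hanging upright in front of the hook, level with it. Handle at z≈0.240, seat ≈0.2355: bar clears the tip by about 11 mm and the lid clears the rod by about 14 mm. I advance +101, -3.5.

>>> carry_out(
  deltas=[
    {"translation": [15,-0.5,0],"twist": 0,"fingers": 0.4},
    {"translation": [30,-1,0],"twist": 0,"fingers": 0.4},
    {"translation": [45,-1.5,0],"twist": 0,"fingers": 0.4},
    {"translation": [60,-2,0],"twist": 0,"fingers": 0.4},
    {"translation": [75,-2.5,0],"twist": 0,"fingers": 0.4},
    {"translation": [88,-3,0],"twist": 0,"fingers": 0.4},
    {"translation": [98,-3.5,0],"twist": 0,"fingers": 0.4},
    {"translation": [101,-3.5,0],"twist": 0,"fingers": 0.4},
    {"translation": [101,-3.5,0],"twist": 0,"fingers": 0.4},
  ],
)

```text
clock: 9.85
tool_pos: [0.5417, 0.2687, 0.1974]
tcp_rot: [3.14, -0.096, -0.001]
contact_force: [-0.1, 0.3, -3.4]
gripper_width: 0.0483
grasp_force: 63.3
```

```bash
python3 - <<'E'
from h import *
s=sense();im=read_camera("wrist")
print(s["clock"],s["tool_pos"],s["contact_force"],s["gripper_width"],s["grasp_force"])
im2=read_camera("side")
for t in("red_grip","seat"):print("side",t,[(np.round(d["xyz"],3),d["conf"]) for d in place_of(t,"side")][:2])
cv2.imwrite("pics/h.png",np.vstack([cv2.resize(im,(480,300)),cv2.resize(im2[60:160,240:400],(480,300))])[:,:,::-1])
E
```

```text
9.85 [0.54170629 0.26873712 0.19741012] [-0.06505604  0.25110702 -3.44434412] 0.048277236421601144 63.251608991995454
side red_grip [(array([0.541, 0.265, 0.24 ]), 0.85)]
side seat [(array([0.543, 0.268, 0.236]), 0.6)]
```

View pics/h.png

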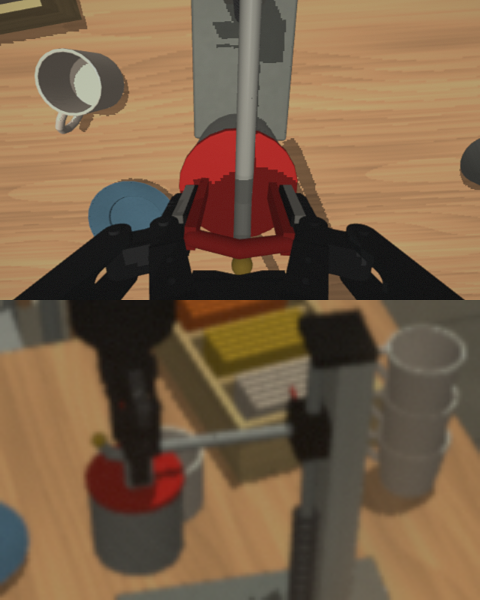

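The rod passes through the handle opening below the bar (wrist: rod at 243, bar at row 240, tip behind it at row 265). I lower 31 mm to contact, then about 31 mm more for the spring to take the ~3.4 N weight. I go slowly and watch the force.

>>> carry_out(
  deltas=[
    {"translation": [0,0,-8],"twist": 0,"fingers": 0.4},
    {"translation": [0,0,-16],"twist": 0,"fingers": 0.4},
    {"translation": [0,0,-24],"twist": 0,"fingers": 0.4},
    {"translation": [0,0,-29],"twist": 0,"fingers": 0.4},
    {"translation": [0,0,-34],"twist": 0,"fingers": 0.4},
    {"translation": [0,0,-39],"twist": 0,"fingers": 0.4},
    {"translation": [0,0,-44],"twist": 0,"fingers": 0.4},
    {"translation": [0,0,-48],"twist": 0,"fingers": 0.4},
    {"translation": [0,0,-48],"twist": 0,"fingers": 0.4},
    {"translation": [0,0,-48],"twist": 0,"fingers": 0.4},
  ],
)

```text
clock: 11.05
tool_pos: [0.5418, 0.2688, 0.1498]
tcp_rot: [-3.14, 0.095, -0.0]
contact_force: [-1.2, -0.6, -1.2]
gripper_width: 0.0486
grasp_force: 63.4
```

>>> carry_out(
  deltas=[
    {"translation": [0,0,-4],"twist": 0,"fingers": 0.4},
    {"translation": [0,0,-8],"twist": 0,"fingers": 0.4},
    {"translation": [0,0,-12],"twist": 0,"fingers": 0.4},
    {"translation": [0,0,-12],"twist": 0,"fingers": 0.4},
    {"translation": [0,0,-12],"twist": 0,"fingers": 0.4},
  ],
)

```text
clock: 11.55
tool_pos: [0.5417, 0.2687, 0.1376]
tcp_rot: [3.14, -0.095, -0.0]
contact_force: [1.1, -1.2, -0.7]
gripper_width: 0.0486
grasp_force: 63.5
```

```bash
python3 - <<'E'
from h import *
f=[]
for c in("side","top")*2:
  im=read_camera(c); f.append(sense()["contact_force"])
  for t in("red_grip","seat"):
    print(c,t,[(np.round(d["xyz"],3),d["conf"]) for d in place_of(t,c)][:1]); f.append(sense()["contact_force"])
print(np.mean(f,0),np.std(f,0),sense()["tool_pos"])
E
```

```text
side red_grip [(array([0.543, 0.264, 0.176]), 0.96)]
side seat [(array([0.544, 0.268, 0.205]), 0.59)]
top red_grip [(array([0.546, 0.271, 0.18 ]), 0.77)]
top seat [(array([0.541, 0.268, 0.208]), 0.74)]
side red_grip [(array([0.539, 0.265, 0.175]), 0.59)]
side seat [(array([0.544, 0.265, 0.206]), 0.92)]
top red_grip [(array([0.544, 0.271, 0.18 ]), 0.81)]
top seat [(array([0.544, 0.268, 0.21 ]), 0.87)]
[ 1.10167077 -1.7653535  -0.10517   ] [0.38180898 0.74599702 0.68916949] [0.54170142 0.26875995 0.13760723]
```

The seat has sunk about 28 mm and the force is about zero, so the spring carries the tin. I release and rise.

>>> carry_out(
  deltas=[
    {"translation": [0,0,0],"twist": 0,"fingers": 0.65},
    {"translation": [0,0,0],"twist": 0,"fingers": 0.75},
    {"translation": [0,0,0],"twist": 0,"fingers": 0.85},
    {"translation": [0,0,0],"twist": 0,"fingers": 1},
    {"translation": [0,0,0],"twist": 0,"fingers": 1},
    {"translation": [0,0,0],"twist": 0,"fingers": 1},
    {"translation": [0,0,0],"twist": 0,"fingers": 1},
    {"translation": [0,0,0],"twist": 0,"fingers": 1},
  ],
)

```text
clock: 12.95
tool_pos: [0.5417, 0.2689, 0.1376]
tcp_rot: [-3.14, 0.095, 0.0]
contact_force: [-0.7, -0.3, -0.8]
gripper_width: 0.0854
grasp_force: 0.0
```

>>> carry_out(
  deltas=[
    {"translation": [0,0,8],"twist": 0,"fingers": 1},
    {"translation": [0,0,20],"twist": 0,"fingers": 1},
    {"translation": [0,0,35],"twist": 0,"fingers": 1},
    {"translation": [0,0,55],"twist": 0,"fingers": 1},
    {"translation": [0,0,80],"twist": 0,"fingers": 1},
    {"translation": [0,0,110],"twist": 0,"fingers": 1},
    {"translation": [0,0,140],"twist": 0,"fingers": 1},
    {"translation": [0,0,160],"twist": 0,"fingers": 1},
    {"translation": [0,0,160],"twist": 0,"fingers": 1},
    {"translation": [0,0,160],"twist": 0,"fingers": 1},
  ],
)

```text
clock: 13.95
tool_pos: [0.5421, 0.269, 0.299]
tcp_rot: [-3.139, 0.095, -0.003]
contact_force: [-0.1, -0.2, -1.0]
gripper_width: 0.0852
grasp_force: 0.0
```

>>> carry_out(
  deltas=[
    {"translation": [-30,0,0],"twist": 0,"fingers": 1},
    {"translation": [-70,0,0],"twist": 0,"fingers": 1},
    {"translation": [-100,0,0],"twist": 0,"fingers": 1},
    {"translation": [-100,0,0],"twist": 0,"fingers": 1},
    {"translation": [-100,0,0],"twist": 0,"fingers": 1},
    {"translation": [-100,0,0],"twist": 0,"fingers": 1},
    {"translation": [-100,0,0],"twist": 0,"fingers": 1},
    {"translation": [-100,0,0],"twist": 0,"fingers": 1},
    {"translation": [-100,0,0],"twist": 0,"fingers": 1},
    {"translation": [-100,0,0],"twist": 0,"fingers": 1},
  ],
)

```text
clock: 14.95
tool_pos: [0.4419, 0.2687, 0.2974]
tcp_rot: [3.14, -0.096, -0.0]
contact_force: [0.4, 0.0, 0.2]
gripper_width: 0.0856
grasp_force: 0.0
```

```bash
python3 - <<'E'
from h import *
for c in("side","top","side","top"):
  im=read_camera(c)
  if c=="side": im2=im
  for t in("red_grip","seat","green_grip"):
    print(c,t,[(np.round(d["xyz"],3),d["conf"]) for d in place_of(t,c)][:1])
print(sense()["tool_pos"],sense()["contact_force"],sense()["clock"])
cv2.imwrite("pics/i.png",cv2.resize(im2[40:240,200:480],(640,457))[:,:,::-1])
E
```

```text
side red_grip [(array([0.541, 0.264, 0.176]), 0.64)]
side seat [(array([0.542, 0.265, 0.204]), 0.88)]
side green_grip [(array([ 0.469, -0.099,  0.108]), 0.57)]
top red_grip [(array([0.544, 0.27 , 0.177]), 0.83)]
top seat [(array([0.545, 0.264, 0.208]), 0.79)]
top green_grip [(array([ 0.466, -0.097,  0.106]), 0.85)]
side red_grip [(array([0.539, 0.267, 0.179]), 0.59)]
side seat [(array([0.543, 0.268, 0.205]), 0.8)]
side green_grip [(array([ 0.469, -0.097,  0.11 ]), 0.7)]
top red_grip [(array([0.544, 0.268, 0.177]), 0.57)]
top seat [(array([0.542, 0.268, 0.207]), 0.97)]
top green_grip [(array([ 0.468, -0.1  ,  0.108]), 0.63)]
[0.44166453 0.26884316 0.29761115] [ 0.36516478 -0.49649636 -0.39025338] 15.75
```

View pics/i.png

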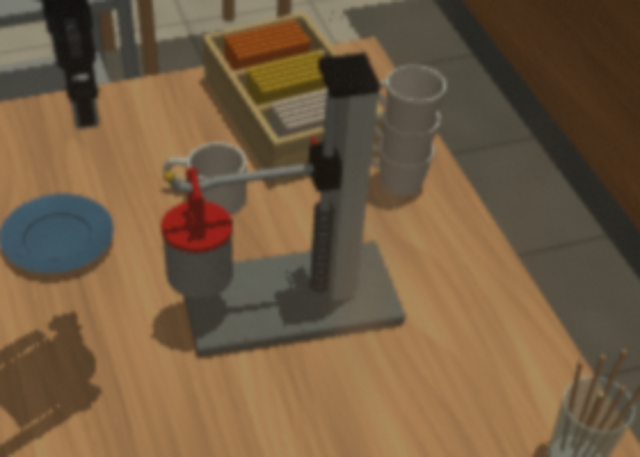

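The tin hangs upright by its handle on the hook at (198,195), the gripper is clear at (85,120), and the green tin hasn't moved. I wait two seconds for any swing to die out, then hand in.

>>> carry_out(
  deltas=[
    {"translation": [0,0,0],"twist": 0,"fingers": 1},
    {"translation": [0,0,0],"twist": 0,"fingers": 1},
    {"translation": [0,0,0],"twist": 0,"fingers": 1},
    {"translation": [0,0,0],"twist": 0,"fingers": 1},
    {"translation": [0,0,0],"twist": 0,"fingers": 1},
    {"translation": [0,0,0],"twist": 0,"fingers": 1},
    {"translation": [0,0,0],"twist": 0,"fingers": 1},
    {"translation": [0,0,0],"twist": 0,"fingers": 1},
    {"translation": [0,0,0],"twist": 0,"fingers": 1},
    {"translation": [0,0,0],"twist": 0,"fingers": 1},
  ],
)

```text
clock: 16.75
tool_pos: [0.4417, 0.2688, 0.2976]
tcp_rot: [-3.14, 0.095, 0.0]
contact_force: [0.1, 0.4, -0.0]
gripper_width: 0.0854
grasp_force: 0.0
```

>>> carry_out(
  deltas=[
    {"translation": [0,0,0],"twist": 0,"fingers": 1},
    {"translation": [0,0,0],"twist": 0,"fingers": 1},
    {"translation": [0,0,0],"twist": 0,"fingers": 1},
    {"translation": [0,0,0],"twist": 0,"fingers": 1},
    {"translation": [0,0,0],"twist": 0,"fingers": 1},
    {"translation": [0,0,0],"twist": 0,"fingers": 1},
    {"translation": [0,0,0],"twist": 0,"fingers": 1},
    {"translation": [0,0,0],"twist": 0,"fingers": 1},
    {"translation": [0,0,0],"twist": 0,"fingers": 1},
    {"translation": [0,0,0],"twist": 0,"fingers": 1},
  ],
)

```text
clock: 17.75
tool_pos: [0.4416, 0.2688, 0.2976]
tcp_rot: [-3.14, 0.095, 0.0]
contact_force: [0.2, 0.2, -0.5]
gripper_width: 0.0854
grasp_force: 0.0
```

```bash
python3 -c "
from cell import *
print(job_done())"
```

```text
the job is handed in; nothing more can be done
None
```

The job is handed in (no verdict was returned): the red tin hangs upright in the dip of the hook, about 29 mm down, with the green tin unmoved and the robot clear; the first grasp missed and pressed on top of the handle (33 N at the end of that move), because the fingertips sit about 30 mm behind the reported TCP rather than 17 mm ahead.

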